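# Fill the sample box to three tubes and hold its lid at the balance point

## Robot

A 6-joint arm with a two-finger parallel gripper is mounted at the origin on the work surface; the furniture and walls round the work are solid. World frame = base frame: x ahead of the robot, y to its left, z up, the work surface at z = 0. Lengths are in mm, angles in rad, forces in N, time in s.
With the tool pointing down it reaches from about 350 to 975 mm from the base axis. Payload 4.9 kg.
Tool frame: the origin (TCP) lies midway between the tips of the shut fingers; the grasp point (between the pads) lies 19 mm behind it; z points along the fingers, y is the line along which they close (so a half turn about z gives the same grasp; the last joint's range is limited). The gripper opens to 85 mm and grips with 20 to 120 N. Pads are 22 mm wide; open, the fingers measure 114 mm over their backs; the gripper's body (76 mm by 85 mm) begins 54 mm behind the grasp point. The pads swing forward as they close: fully open they stand 13 mm farther back than shut.
Start: joints at [1.201, 0.053, 1.613, -0, 1.476, -0.119], TCP at [155.102, 605.429, 231.304] pointing down, gripper open.
Joint ranges: [-3.01, 3.01], [-1.01, 2.22], [0.06, 2.58], [-1.02, 4.17], [0.09, 2.62], [-3.14, 3.14]. Speed limits (rad/s): [2.57, 2.57, 3.14, 3.14, 3.14, 3.14].

## Interface

Orientations are given as a rotation vector (axis times angle).
In Python, from rig import env gives the robot as it stands.
- The arm moves only by the tool advance, called in YAML: its name, and indented under it one key for each argument. Schema: {"type":"object","properties":{"moves":{"type":"string"},"only":{"type":"string"},"quiet":{"type":"boolean"},"lines":{"type":"string"}},"required":["moves"],"additionalProperties":false}. moves is a string of 1 to 5 rows, one to a line, with the numbers parted by spaces; each row has 7 numbers: a rotation vector rx, ry, rz in rad, then dx, dy, dz in units of 20 mm, then the finger opening in mm; each row is the pose to reach, as a shift and turn from the pose commanded when the call began, along the tool's axes at that moment; what a row does not reach only later rows make up. A row lasts 1/10 s, in which the tool goes at most 50 mm and 0.15 rad, less where a joint would pass 70% of its speed; a pose out of reach is approached as far as the arm can. The fingers move at their own pace and stop on an object; the grip force is fixed at half the most. Time passes only in rows, so rows that do not move let the fingers close. The tool returns the time, the measured TCP pose, the force, the opening and the grip force at its end. only (a regular expression) keeps the lines of the reply that match it, lines (a string "A,B") keeps lines A to B, and quiet returns only ok. Input that does not fit is refused with a message, and nothing moves.
- env.sense(): the state, without advancing time (a new reading comes with each control period).
- env.snapshot(name): name is "side" or "top"; returns a dict with "image" (480x640x3 uint8, red, green, blue), "fx", "fy", "cx", "cy" (pixels), "R" (3x3) and "t" (3): a world point X has camera coordinates R X + t. Camera axes: x right, y down, z forward; pixel columns grow to the right and rows downward; lengths in mm; the calibration is good to about 2 mm. A picture is of the moment at which its call begins. There is no depth.
- env.job_done(): hands the job in; it is judged then, once.
The state is a dict: "time": time; "q": joint angles; "joint_vel": joint speeds; "tau": joint torques, N m; "position": TCP position; "tool_rot": TCP orientation; "wrist_force": force on the tool from outside, world axes, zero at the start; "torque": the same for the moment, N m; "gripper_width": finger opening in mm; "grip_force": force on a finger pad.
Only numpy, scipy, OpenCV 4.12 (cv2) and the standard library are available. Lean on these libraries where they do the work, as an engineer would, in place of code of your own. Each camera call takes 0.05 s, during which the arm holds its last target. There are 200 camera calls.

## Task

The open sample box on the bench must hold exactly three microtubes and has one in it already: lay two more from the bench inside it and leave the remaining one where it lies. Then take the lid by its handle, swing it forward from where it leans back against its stop to its balance point, where it stands straight up and would fall either way, and finish while still gripping it there, so that I can fit the lid stay. Do not let the lid swing over and fall shut, and do not disturb the other things on the bench.

Things in the scene. Friction and masses are not known exactly. Their poses are not given: they have to be found in the camera images.
- box_floor (a point): centre of the inner floor of the sample box, 6 mm above the bench: a low open aluminium box fixed to the bench, outside 130 mm (its x, front to back) by 200 mm (its y), rim 45 mm above the bench, walls 5 mm, inside 120 x 190 mm with a dark floor. Axes: x to the back of the box, where the lid is hinged, y to the box's left, z up
- box_hinge (a point): middle of the lid's hinge line, at the back rim of the box, 50 mm above the bench; axes as the box: the hinge turns about y
- lid (a joint): angle of the lid in rad: 0 = shut (flat over the box), 1.571 = straight up, which is its balance point, 2.17 = leaning back against its stop, where it starts. Hardly any friction: let go, it falls back to the stop above 1.571 and falls shut below. Flat aluminium plate 128 x 200 x 6 mm with a steel bow handle, about 0.35 kg
- lid_handle (a point): middle of the lid's handle: a round steel bar, 10 mm diameter, parallel to the hinge (box y), 165 mm from the hinge line in the plane of the lid; 70 mm of it are free between two legs that hold it 31 mm beyond the lid's edge. It can be pinched from straight above, fingers closing along box x, and turns between the pads as the lid swings. The point turns with the lid
- tube_1: a white 1.5 ml microtube lying on its side, 41 mm long (along its y axis), barrel 11 mm wide and 11 mm high, all four alike; its origin is on its underside, and the barrel's centre line lies 1.5 mm to the -x side of it, 5.5 mm up; 12 g. Grasp across the barrel (fingers closing along its x axis). This one lies in the box already, in the right-hand part of it (box -y side)
- tube_2: a white 1.5 ml microtube lying on its side, 41 mm long (along its y axis), barrel 11 mm wide and 11 mm high, all four alike; its origin is on its underside, and the barrel's centre line lies 1.5 mm to the -x side of it, 5.5 mm up; 12 g. Grasp across the barrel (fingers closing along its x axis). On the bench
- tube_3: a white 1.5 ml microtube lying on its side, 41 mm long (along its y axis), barrel 11 mm wide and 11 mm high, all four alike; its origin is on its underside, and the barrel's centre line lies 1.5 mm to the -x side of it, 5.5 mm up; 12 g. Grasp across the barrel (fingers closing along its x axis). On the bench
- tube_4: a white 1.5 ml microtube lying on its side, 41 mm long (along its y axis), barrel 11 mm wide and 11 mm high, all four alike; its origin is on its underside, and the barrel's centre line lies 1.5 mm to the -x side of it, 5.5 mm up; 12 g. Grasp across the barrel (fingers closing along its x axis). On the bench
- reagent_bottle: bystander: white reagent bottle with blue cap, 50 mm diameter, 117 mm high, origin under its centre
- timer: bystander: white timer lying flat, 62 x 62 x 19 mm, origin under its centre

How it is judged:
By the outcome, as a careful person would: the job done as asked, in the order asked, and still so for the second after the job is handed in, while the arm keeps its last pose, push and grip.
It also fails if it takes over 56 s, if anything falls off the work surface, if the arm or the gripper's body presses on something with over 40 N, if the wrist force passes 120 N, or if a joint passes its speed limit or range.

## Working session

There is one attempt and no reset: what is moved stays moved. The work goes in short steps, Python scripts to look and compute and a tool call to move; the robot and the scene stay as the last step left them, time stands still between calls to the robot, and variables do not carry over. Pictures are saved under pics/ and viewed, at most 10 in all, crops included, and the job is handed in when it is done.

```bash
ls; mkdir -p pics; python3 - <<'E'
from rig import env
import cv2,pickle
for n in("side","top"):
    s=env.snapshot(n); pickle.dump(s,open(n+".pkl","wb")); cv2.imwrite(f"pics/{n}0.png",s["image"][:,:,::-1])
    print(n,s["fx"],s["cx"],s["cy"],s["R"],s["t"])
print(env.sense())
E
```

```text
pics
rig.py
side 537.4299584760115 329.5494917541579 234.13343753041545 [[-0.9997866  -0.00858622  0.0187892 ]
 [-0.02037478  0.55996494 -0.82826574]
 [-0.00340962 -0.82847181 -0.56002039]] [ 474.50624591  130.62142958 1218.22280538]
top 523.344282578424 318.59136078472545 229.1288041137391 [[-1.01113584e-02 -9.99945471e-01 -2.61054046e-03]
 [-9.86169778e-01  1.04038965e-02 -1.65411392e-01]
 [ 1.65429532e-01  9.01902229e-04 -9.86221201e-01]] [-111.39209896  495.20420476 1321.67349124]
{'time': 0.1, 'q': array([ 1.20102108e+00,  5.33115983e-02,  1.61416278e+00,  1.25059950e-05,
        1.47602755e+00, -1.19009833e-01]), 'joint_vel': array([-0.00033279, -0.0007495 , -0.00212349,  0.00144412,  0.0003441 ,
       -0.00080566]), 'tau': array([ 9.55856194e-05, -3.94907892e+01, -3.71362102e+01, -9.98949395e-05,
        3.99890167e-03,  2.20777849e-06]), 'position': array([154.88438476, 604.9127063 , 230.16946884]), 'tool_rot': array([-3.92812545e-01, -3.11645887e+00,  2.90479062e-03]), 'wrist_force': array([0.00079648, 0.00105264, 0.1336715 ]), 'torque': array([-0.00113196, -0.04043448,  0.03264419]), 'grip_force': 0.0, 'gripper_width': 85.47176522417435}
```

View pics/top0.png

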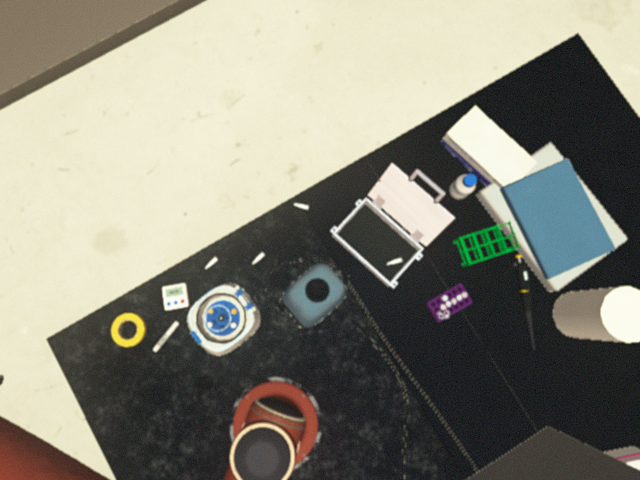

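View pics/side0.png

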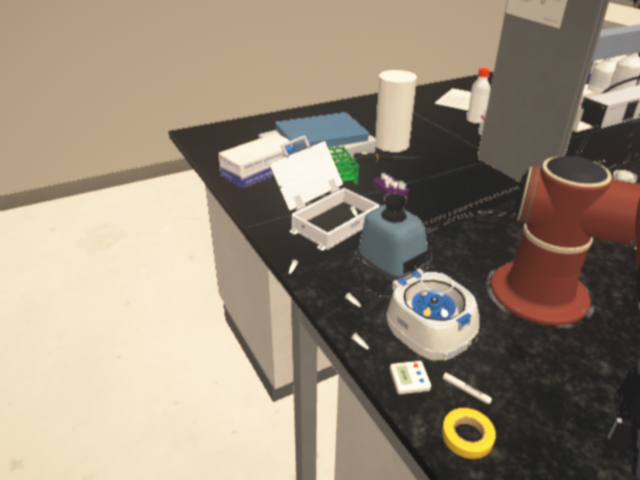

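The top view shows the bench tubes at about (302,206), (258,258) and (211,263). The box tube is at (394,262), and the box rim corners are near (362,202), (332,233), (393,285) and (423,250). The handle is near (428,185), the bottle at (464,185) and the timer at (175,297). The side view shows the same tubes at (293,266), (353,300) and (360,341). Next I'll take enlarged crops.

```bash
cat > h.py <<'E'
import numpy as np,cv2,pickle
def proj(s,X):
    c=s["R"]@np.array(X,float)+s["t"]; return np.array([s["fx"]*c[0]/c[2]+s["cx"],s["fy"]*c[1]/c[2]+s["cy"]])
def cast(s,uv,z):
    d=s["R"].T@np.array([(uv[0]-s["cx"])/s["fx"],(uv[1]-s["cy"])/s["fy"],1]); o=-s["R"].T@s["t"]
    return o+d*(z-o[2])/d[2]
def tri(sa,ua,sb,ub):
    A=[];b=[]
    for s,u in((sa,ua),(sb,ub)):
        d=s["R"].T@np.array([(u[0]-s["cx"])/s["fx"],(u[1]-s["cy"])/s["fy"],1]); d/=np.linalg.norm(d)
        P=np.eye(3)-np.outer(d,d); A.append(P); b.append(P@(-s["R"].T@s["t"]))
    return np.linalg.lstsq(np.vstack(A),np.hstack(b),rcond=None)[0]
def tube(s,u,v,r=14,z=5.5):
    """blob near pixel: centre and axis direction on plane z, by intensity-weighted moments"""
    u0,v0=int(u-r),int(v-r); g=cv2.cvtColor(s["image"],cv2.COLOR_RGB2GRAY)[v0:v0+2*r,u0:u0+2*r].astype(float)
    m=(g>130).astype(np.uint8); n,l,st,ce=cv2.connectedComponentsWithStats(m)
    k=1+np.argmin(np.linalg.norm(ce[1:]-r,axis=1)); w=cv2.dilate((l==k).astype(np.uint8),np.ones((3,3)))*np.clip(g-60,0,None)
    y,x=np.mgrid[:2*r,:2*r]; P=np.array([cast(s,(a+u0,b+v0),z)[:2] for a,b in zip(x[w>0],y[w>0])]); W=w[w>0]
    c=(P*W[:,None]).sum(0)/W.sum(); D=P-c; ev,V=np.linalg.eigh((D*W[:,None]).T@D/W.sum()); a=V[:,1]
    t=D@a; return c,np.degrees(np.arctan2(a[1],a[0]))%180,np.sqrt(ev),t[W>60].min(),t[W>60].max()
E
python3 - <<'E'
from h import *
T=pickle.load(open("top.pkl","rb"));S=pickle.load(open("side.pkl","rb"))
for n,t,s in(("A",(302,206),(293,266)),("B",(258,258),(353,300)),("C",(211,263),(360,341))):
    for q,p in((T,t),(S,s)): print(n,*[np.round(x,1) for x in tube(q,*p)])
print("box",*[np.round(x,1) for x in tube(T,394,262,10,11.5)])
a=cv2.resize(T["image"][150:300,320:480],None,fx=4.5,fy=4.5,interpolation=cv2.INTER_CUBIC)
b=cv2.resize(S["image"][130:260,265:395],None,fx=4.5,fy=4.5,interpolation=cv2.INTER_CUBIC)
cv2.imwrite("pics/t1.png",a[:,:600+120][:600,:,::-1][:600]);cv2.imwrite("pics/s1.png",b[:,:,::-1])
E
```

```text
A [564.7 -70.6] 74.5 [ 3.8 11.4] -19.0 22.9
A [562.8 -70.3] 79.0 [ 3.9 14.2] -24.5 27.9
B [425.1  44.4] 133.5 [ 3.7 11.1] -17.7 21.4
B [424.4  45.3] 124.0 [ 4.4 12.9] -23.9 26.4
C [414.1 168.7] 133.3 [ 3.9 11.3] -18.7 21.9
C [413.4 169.8] 125.1 [ 4.2 12.7] -23.3 26.1
box [ 411.5 -316.1] 106.5 [ 3.6 11.5] -20.1 21.8
```

View pics/t1.png

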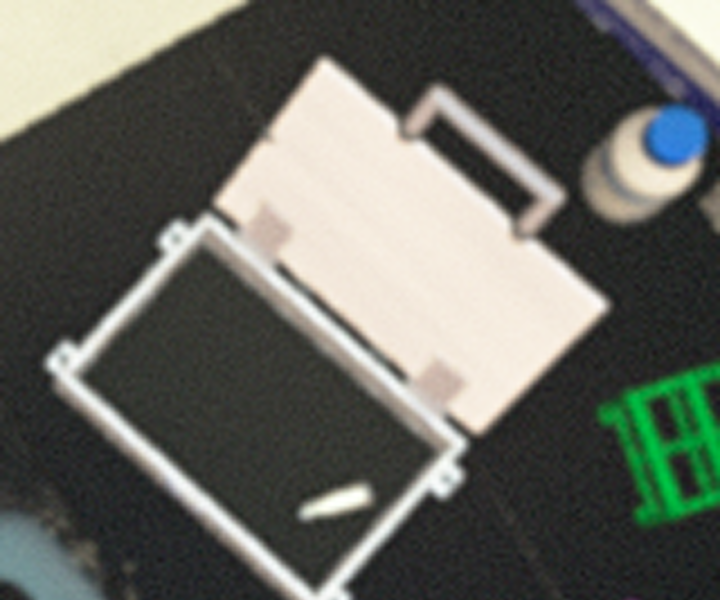

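View pics/s1.png

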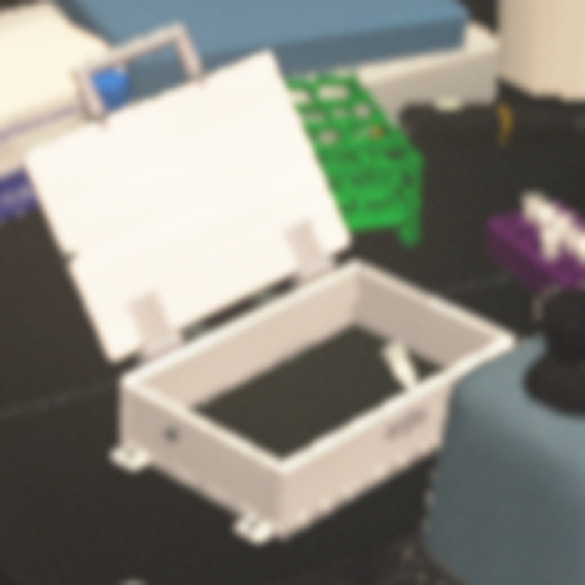

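The rim's outer corners in the top crop are at (205,213), (60,378), (318,598) and (468,445). In the side crop they are at (125,378), (283,462), (510,342) and (355,262). The handle bar ends are at (437,88) and (562,192) in the top crop, and (80,72) and (180,28) in the side crop.

```bash
python3 - <<'E'
from h import *
T=pickle.load(open("top.pkl","rb"));S=pickle.load(open("side.pkl","rb"))
ft=lambda p:np.array(p)/4.5+(320-.4,150-.4); fs=lambda p:np.array(p)/4.5+(265-.4,130-.4)
L=dict(BL=((205,213),(125,378)),FL=((60,378),(283,462)),FR=((318,598),(510,342)),BR=((468,445),(355,262)))
C={}
for k,(t,s) in L.items():
    a=cast(T,ft(t),45);b=cast(S,fs(s),45); C[k]=a; print(k,np.round(a,1),np.round(b,1),np.round(tri(T,ft(t),S,fs(s)),1))
for t,s in(((437,88),(80,72)),((562,192),(180,28))): print("bar",np.round(tri(T,ft(t),S,fs(s)),1))
c=sum(C.values())/4; y=(C["BL"]-C["BR"]+C["FL"]-C["FR"]);th=np.arctan2(y[1],y[0])
x=(C["BL"]+C["BR"]-C["FL"]-C["FR"]);print("c",c,"yaw from y",np.degrees(th)-90,"from x",np.degrees(np.arctan2(x[1],x[0])),np.linalg.norm(x)/2,np.linalg.norm(y)/2)
for n,p,z in(("bottle",(466,180),117),("blue",(318,290),90),("rack",(455,245),50)): print(n,cast(T,p,z).round())
E
```

```text
BL [ 577.7 -239.5   45. ] [ 573.7 -240.7   45. ] [ 575.4 -239.2   46.5]
FL [ 481.2 -153.6   45. ] [ 481.9 -157.4   45. ] [ 481.4 -153.6   47.4]
FR [ 353.4 -298.    45. ] [ 349.  -289.8   45. ] [ 350.9 -298.1   40.5]
BR [ 439.9 -386.8   45. ] [ 439.6 -382.9   45. ] [ 439.8 -387.2   42.7]
bar [ 607.6 -350.   186.2]
bar [ 551.6 -412.8  187. ]
c [ 463.05032828 -269.46486897   45.        ] yaw from y -42.32079461642443 from x -43.6774179044955 126.50277048838359 197.28546713218051
bottle [ 602. -485.  117.]
blue [ 334. -114.   90.]
rack [ 447. -467.   50.]
```

```bash
cat > go.py <<'E'
# python3 go.py x y z yaw_of_tool_y_deg : print row (rotvec, shift) from measured pose
import sys,numpy as np
from scipy.spatial.transform import Rotation as R
from rig import env
x,y,z,a=map(float,sys.argv[1:5]); s=env.sense(); r=R.from_rotvec(s["tool_rot"]); best=None
for k in(0,180):
    t=np.radians(a+k); Y=np.array([np.cos(t),np.sin(t),0]);Z=np.array([0,0,-1.]);M=R.from_matrix(np.c_[np.cross(Y,Z),Y,Z])
    v=(r.inv()*M).as_rotvec(); v=np.round(v,3)
    if best is None or np.linalg.norm(v)<np.linalg.norm(best): best=v
d=r.inv().apply(np.array([x,y,z])-s["position"])
print("rot",best,"shift",d.round(1),"pos",s["position"].round(1),"q",s["q"].round(2),"t",s["time"],"w",round(s["gripper_width"],1),"F",s["wrist_force"].round(1))
E
python3 go.py 425 44.5 100 43.5
```

```text
rot [-0.002  0.     0.561] shift [-400.8 -475.6  131. ] pos [154.9 604.9 230.2] q [ 1.2   0.05  1.61  0.    1.48 -0.12] t 0.1 w 85.5 F [0.  0.  0.1]
```
Pose rows: straight line in first part at height: do z partial. Go shift full (tends linear). At 400+475: linear from z230 to z100 passes over centrifuge (at ~ (330,150)?, z ~ 140 at that point) bottom tip. Centrifuge height ~90? risky; first go with z 40 (z=190).

Units first: shifts go in units of 20 mm. So -475 mm is -23.75, -400 mm is -20.

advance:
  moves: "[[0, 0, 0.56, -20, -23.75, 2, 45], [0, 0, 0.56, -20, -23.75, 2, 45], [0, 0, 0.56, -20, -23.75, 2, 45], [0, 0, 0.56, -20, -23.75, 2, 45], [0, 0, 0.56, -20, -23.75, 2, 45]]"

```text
refused: moves: the value is not of type 'string' (schema: type "string"). Nothing was moved.
```

The call was refused and nothing moved: it wants rows one to a line, with the numbers parted by spaces. Same move again in that form.

advance:
  moves: "0 0 0.56 -20 -23.75 2 45\n0 0 0.56 -20 -23.75 2 45\n0 0 0.56 -20 -23.75 2 45\n0 0 0.56 -20 -23.75 2 45\n0 0 0.56 -20 -23.75 2 45"

```text
time: 0.6
position: [263.6, 378.8, 214.5]
tool_rot: [-1.24, -2.886, 0.001]
wrist_force: [0.1, -0.1, 0.8]
gripper_width: 44.8
grip_force: 0.0
```

```bash
python3 go.py 425 44.5 100 43.5
```

```text
rot [-0.001  0.    -0.   ] shift [-353.6 -112.9  114.7] pos [263.6 378.8 214.5] q [ 0.8  -0.35  2.   -0.    1.49  0.04] t 0.6 w 44.8 F [ 0.1 -0.1  0.8]
```

In the tool's units: -350 mm is -17.5, -113 mm is -5.65.

advance:
  moves: "0 0 0 -17.5 -5.65 1.5 45\n0 0 0 -17.5 -5.65 1.5 45\n0 0 0 -17.5 -5.65 1.5 45\n0 0 0 -17.5 -5.65 1.5 45\n0 0 0 -17.5 -5.65 1.5 45"

```text
time: 1.1
position: [371.5, 154.2, 194.5]
tool_rot: [1.238, 2.887, 0.001]
wrist_force: [0.9, 0.5, -0.3]
gripper_width: 45.1
grip_force: 0.0
```

advance:
  moves: "0 0 0 -5 -1.25 3 45\n0 0 0 -5 -1.25 3 45\n0 0 0 -5 -1.25 3 45\n0 0 0 -5 -1.25 3 45\n0 0 0 -5 -1.25 3 45"

```text
time: 1.6
position: [421.7, 66.5, 134.7]
tool_rot: [-1.24, -2.885, -0.0]
wrist_force: [-0.1, -0.2, -0.2]
gripper_width: 44.9
grip_force: 0.0
```

```bash
python3 go.py 425 44.5 40 43.5
```

```text
rot [-0.    -0.001 -0.   ] shift [-18.3 -12.7  94.7] pos [421.7  66.5 134.7] q [-0.02 -0.37  2.15  0.    1.36 -0.78] t 1.6 w 44.9 F [-0.1 -0.2 -0.2]
```

In the tool's units: 40 mm is 2, 95 mm is 4.75.

advance:
  moves: "0 0 0 -0.9 -0.65 2 45\n0 0 0 -0.9 -0.65 4 45\n0 0 0 -0.9 -0.65 4.75 40\n0 0 0 -0.9 -0.65 4.75 40\n0 0 0 -0.9 -0.65 4.75 40"

```text
time: 2.1
position: [425.7, 45.3, 41.2]
tool_rot: [1.236, 2.887, 0.001]
wrist_force: [0.6, 0.4, -0.5]
gripper_width: 39.8
grip_force: 0.0
```

```bash
python3 go.py 425 44.5 3 43.5
python3 - <<'E'
from rig import env
from h import *
a=[]
for n,u,v in(("top",258,258),("side",353,300)):
    s=env.snapshot(n); a.append(cv2.resize(s["image"][v-40:v+40,u-50:u+50],None,fx=4,fy=4,interpolation=cv2.INTER_CUBIC))
cv2.imwrite("pics/b2.png",np.hstack(a)[:,:,::-1])
E
```

```text
rot [0.001 0.001 0.003] shift [-0.  -1.1 38.2] pos [425.7  45.3  41.2] q [-0.07 -0.24  2.22  0.    1.16 -0.83] t 2.1 w 39.8 F [ 0.6  0.4 -0.5]
```

View pics/b2.png

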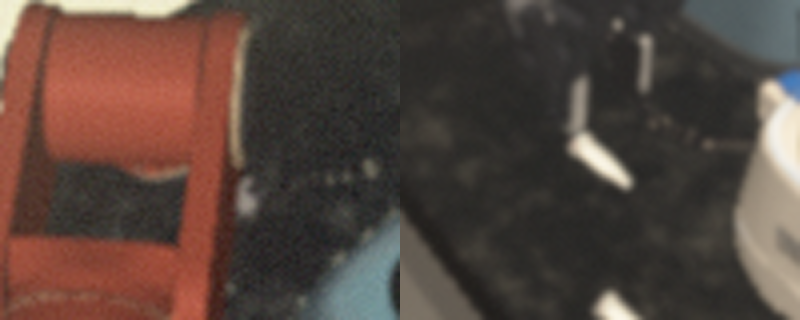

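The top view is blocked by the arm. In the side view the finger pads are at crop (578,105) and (645,65), about 40 mm above the tube at (600,160), so they are consistently placed. I'll descend and close.

advance:
  moves: "0 0 0 0 -0.05 1 40\n0 0 0 0 -0.05 1.6 40\n0 0 0 0 -0.05 1.9 40\n0 0 0 0 -0.05 1.9 40\n0 0 0 0 -0.05 1.9 40"

```text
time: 2.7
position: [424.7, 43.7, 2.4]
tool_rot: [1.239, 2.886, 0.0]
wrist_force: [-0.5, -0.2, -0.8]
gripper_width: 40.1
grip_force: 0.0
```

advance:
  moves: "0 0 0 0 0 0 5\n0 0 0 0 0 0 5\n0 0 0 0 0 0 5\n0 0 0 0 0 0 5\n0 0 0 0 0 0 5"

```text
time: 3.2
position: [425.1, 43.6, 2.7]
tool_rot: [1.239, 2.886, 0.001]
wrist_force: [-0.9, -0.6, 5.8]
gripper_width: 8.9
grip_force: 61.4
```

```bash
python3 go.py 425 44.5 110 43.5
```

```text
rot [0.001 0.001 0.001] shift [   0.6    0.6 -107.3] pos [425.1  43.6   2.7] q [-0.07 -0.16  2.23  0.    1.07 -0.83] t 3.2 w 8.9 F [-0.9 -0.6  5.8]
```

In the tool's units: -110 mm is -5.5, -147 mm is -7.35.

advance:
  moves: "0 0 0 0 0 -1.5 5\n0 0 0 0 0 -3.5 5\n0 0 0 0 0 -5.5 5\n0 0 0 0 0 -7 5\n0 0 0 0 0 -7.35 5"

```text
time: 3.7
position: [426.6, 43.5, 153.0]
tool_rot: [1.236, 2.88, 0.004]
wrist_force: [0.3, -0.2, 0.2]
gripper_width: 9.4
grip_force: 60.7
```

```bash
python3 go.py 496.5 -219.2 150 47.7
python3 - <<'E'
from h import *
T=pickle.load(open("top.pkl","rb"));S=pickle.load(open("side.pkl","rb"))
print("flask top",tri(T,(317,290),S,(395,199)).round())
E
```

```text
rot [ 0.005  0.006 -0.073] shift [-238.6 -130.3    3.6] pos [426.6  43.5 153. ] q [-0.07 -0.4   2.14 -0.    1.39 -0.83] t 3.7 w 9.4 F [ 0.3 -0.2  0.2]
flask top [ 330. -112.  170.]
```

In the tool's units: -239 mm is -11.95, -130 mm is -6.5.

advance:
  moves: "0 0 -0.07 -11.95 -6.5 0 5\n0 0 -0.07 -11.95 -6.5 0 5\n0 0 -0.07 -11.95 -6.5 0 5\n0 0 -0.07 -11.95 -6.5 0 5\n0 0 -0.07 -11.95 -6.5 0 5"

```text
time: 4.2
position: [488.3, -199.4, 146.8]
tool_rot: [-1.137, -2.926, -0.001]
wrist_force: [0.8, 1.0, -1.3]
gripper_width: 9.0
grip_force: 60.7
```

advance:
  moves: "0 0 0 -1.95 -1.15 0 5\n0 0 0 -1.95 -1.15 0 5\n0 0 0 -1.95 -1.15 0 5"

```text
time: 4.5
position: [501.3, -241.4, 146.6]
tool_rot: [-1.138, -2.924, -0.002]
wrist_force: [0.5, 0.2, -0.1]
gripper_width: 9.4
grip_force: 60.6
```

```bash
python3 go.py 496.5 -219.2 60 47.7
```

```text
rot [-0.    -0.004 -0.004] shift [18.2 13.1 86.7] pos [ 501.3 -241.4  146.6] q [-0.58 -0.04  1.85  0.    1.33 -1.41] t 4.5 w 9.4 F [ 0.5  0.2 -0.1]
```

In the tool's units: 87 mm is 4.35, 80 mm is 4.

advance:
  moves: "0 0 0 0.9 0.65 0 5\n0 0 0 0.9 0.65 2 5\n0 0 0 0.9 0.65 4 5\n0 0 0 0.9 0.65 4.35 5\n0 0 0 0.9 0.65 4.35 5"

```text
time: 5.0
position: [496.1, -217.4, 59.9]
tool_rot: [-1.134, -2.925, -0.002]
wrist_force: [-0.2, 0.5, 0.6]
gripper_width: 8.9
grip_force: 60.6
```

```bash
python3 go.py 496.5 -219.2 10 47.7
python3 - <<'E'
from rig import env
from h import *
a=[]
for n,u,v in(("top",378,243),("side",330,205)):
    s=env.snapshot(n); a.append(cv2.resize(s["image"][v-50:v+50,u-50:u+50],None,fx=4,fy=4,interpolation=cv2.INTER_CUBIC))
cv2.imwrite("pics/p3.png",np.hstack(a)[:,:,::-1])
E
```

```text
rot [-0.001 -0.005 -0.001] shift [-1.8 -1.  49.9] pos [ 496.1 -217.4   59.9] q [-0.55  0.03  1.94  0.    1.18 -1.38] t 5.0 w 8.9 F [-0.2  0.5  0.6]
```

View pics/p3.png

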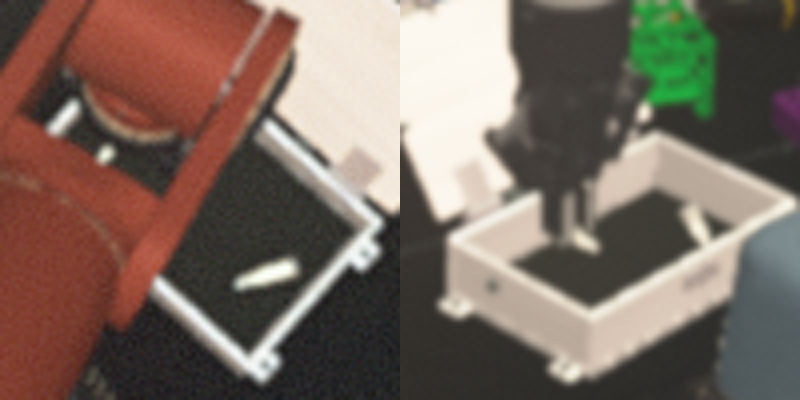

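The tube is held between the pads, with its tip at about crop (588,240) above the left part of the box. The box's own tube still lies at crop (697,225). I'll lower and release.

advance:
  moves: "0 0 0 -0.1 -0.05 1 5\n0 0 0 -0.1 -0.05 1.9 5\n0 0 0 -0.1 -0.05 2.35 5\n0 0 0 -0.1 -0.05 2.5 5\n0 0 0 -0.1 -0.05 2.5 5"

```text
time: 5.6
position: [499.2, -221.8, 12.8]
tool_rot: [1.137, 2.927, -0.0]
wrist_force: [-0.1, -0.2, 0.3]
gripper_width: 9.3
grip_force: 60.7
```

advance:
  moves: "0 0 0 0 0 0 25\n0 0 0 0 0 0 25\n0 0 0 0 0 0 25"

```text
time: 5.9
position: [499.1, -221.7, 12.7]
tool_rot: [1.137, 2.927, -0.0]
wrist_force: [0.2, 0.3, 0.8]
gripper_width: 24.8
grip_force: 0.0
```

advance:
  moves: "0 0 0 0 0 -1.5 25\n0 0 0 0 0 -3.5 25\n0 0 0 0 0 -6 25\n0 0 0 0 0 -7 25\n0 0 0 0 0 -7 25"

```text
time: 6.4
position: [501.2, -223.0, 157.5]
tool_rot: [1.134, 2.92, -0.003]
wrist_force: [-0.4, 0.2, 0.2]
gripper_width: 25.2
grip_force: 0.0
```

```bash
python3 go.py 564.7 -70.5 150 -15.5
```

```text
rot [0.007 0.008 1.101] shift [ 56.2 155.4   7.2] pos [ 501.2 -223.   157.5] q [-0.55 -0.08  1.87  0.    1.34 -1.38] t 6.4 w 25.2 F [-0.4  0.2  0.2]
```

In the tool's units: 155 mm is 7.75, 56 mm is 2.8.

advance:
  moves: "0 0 1.1 2.8 7.75 0.25 45\n0 0 1.1 2.8 7.75 0.25 45\n0 0 1.1 2.8 7.75 0.25 45\n0 0 1.1 2.8 7.75 0.25 45\n0 0 1.1 2.8 7.75 0.25 45"
  lines: "1,3"

```text
time: 6.9
position: [561.6, -65.8, 144.9]
tool_rot: [-2.084, -2.347, 0.001]
```

```bash
python3 go.py 564.7 -70.5 150 -15.5
```

```text
rot [-0.003 -0.001  0.389] shift [-5.   2.5 -5.2] pos [561.6 -65.8 144.9] q [-0.25 -0.02  1.83  0.    1.33 -0.37] t 6.9 w 45.2 F [-0.6 -0.3  1.1]
```

advance:
  moves: "0 0 0.39 -0.15 0.1 0 45\n0 0 0.39 -0.25 0.1 1 45\n0 0 0.39 -0.25 0.1 3 45\n0 0 0.39 -0.25 0.1 4.5 45\n0 0 0.39 -0.25 0.1 5 45"
  lines: "1,3"

```text
time: 7.4
position: [560.4, -73.0, 41.3]
tool_rot: [-2.494, -1.898, 0.009]
```

advance:
  moves: "0 0 0 0 0 0 40\n0 0 0 0 0 0 40"
  lines: "1,1"

```text
time: 7.6
```

```bash
python3 go.py 564.7 -70.5 3 -15.5
python3 - <<'E'
from rig import env
from h import *
T=env.snapshot("top");S=env.snapshot("side")
for n,p in (("placed",(361,225)),): print(n,*tube(T,*p,12,11.5))
a=[cv2.resize(s["image"][v-50:v+50,u-50:u+50],None,fx=4,fy=4,interpolation=cv2.INTER_CUBIC) for s,u,v in((T,340,225),(S,310,240))]
cv2.imwrite("pics/a4.png",np.hstack(a)[:,:,::-1])
E
```

```text
rot [ 0.001 -0.     0.001] shift [ 3.5 -1.4 44.8] pos [565.1 -74.2  47.8] q [-0.26  0.11  1.88  0.    1.15  0.01] t 7.6 w 39.9 F [0.4 0.3 0.1]
placed [ 499.03230834 -221.58927384] 138.21713000240186 [ 3.61656136 11.58480265] -20.344206059601827 23.546024199574067
```

View pics/a4.png

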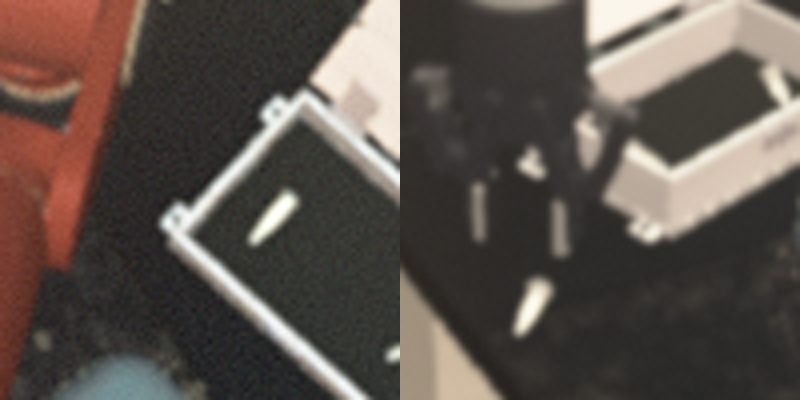

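Tube B lies in the box at top crop (273,217), which measures (499,-222) and matches the release point. Tube A is at side crop (535,305), below and between the pads at (478,212) and (560,228). I'll correct by the computed shift, grasp A and lift.

In the tool's units: 45 mm is 2.25, 43 mm is 2.15.

advance:
  moves: "0 0 0 0.175 -0.075 0.75 40\n0 0 0 0.175 -0.075 1.6 40\n0 0 0 0.175 -0.075 2.15 40\n0 0 0 0.175 -0.075 2.25 40\n0 0 0 0.175 -0.075 2.25 40"
  lines: "1,2"

```text
time: 8.2
position: [563.6, -70.1, 1.4]
```

advance:
  moves: "0 0 0 0 0 0 5\n0 0 0 0 0 0 5\n0 0 0 0 0 0 5\n0 0 0 0 0 0 5\n0 0 0 0 0 0 5"

```text
time: 8.7
position: [564.9, -70.5, 3.0]
tool_rot: [2.499, 1.901, 0.002]
wrist_force: [-0.5, 0.0, 5.6]
gripper_width: 8.8
grip_force: 61.6
```

advance:
  moves: "0 0 0 0 0 -1.5 5\n0 0 0 0 0 -3.5 5\n0 0 0 0 0 -5.5 5\n0 0 0 0 0 -7 5\n0 0 0 0 0 -7.35 5"

```text
time: 9.2
position: [566.2, -70.8, 153.5]
tool_rot: [2.495, 1.899, 0.007]
wrist_force: [1.6, -0.2, 0.3]
gripper_width: 8.9
grip_force: 60.9
```

```bash
python3 go.py 464 -255 150 47.7
```

```text
rot [ 0.007  0.004 -1.102] shift [-204.8  -49.4    3.1] pos [566.2 -70.8 153.5] q [-0.25 -0.02  1.82  0.    1.33  0.02] t 9.2 w 8.9 F [ 1.6 -0.2  0.3]
```

In the tool's units: -205 mm is -10.25, -49 mm is -2.45.

advance:
  moves: "0 0 -1.1 -10.25 -2.45 0 5\n0 0 -1.1 -10.25 -2.45 0 5\n0 0 -1.1 -10.25 -2.45 0 5\n0 0 -1.1 -10.25 -2.45 0 5\n0 0 -1.1 -10.25 -2.45 0 5"
  lines: "1,2"

```text
time: 9.7
position: [459.7, -256.2, 146.9]
```

advance:
  moves: "0 0 -0.35 0 0 0 5\n0 0 -0.35 0 0 0 5\n0 0 -0.35 0 0 0 5\n0 0 -0.35 0 0 0 5"
  lines: "1,2"

```text
time: 10.1
position: [461.1, -254.2, 146.9]
```

```bash
python3 go.py 464 -255 60 47.7
```

```text
rot [-0.    -0.003 -0.058] shift [-2.9  1.6 86.9] pos [ 461.1 -254.2  146.9] q [-0.65 -0.11  1.92  0.    1.34 -1.42] t 10.1 w 9.0 F [0.3 0.1 0. ]
```

In the tool's units: 87 mm is 4.35, 80 mm is 4.

advance:
  moves: "0 0 -0.06 -0.15 0.1 2 5\n0 0 -0.06 -0.15 0.1 4 5\n0 0 -0.06 -0.15 0.1 4.35 5\n0 0 -0.06 -0.15 0.1 4.35 5\n0 0 -0.06 -0.15 0.1 4.35 5"
  lines: "1,2"

```text
time: 10.6
position: [466.4, -256.0, 63.3]
```

```bash
python3 go.py 464 -255 10 47.7
```

```text
rot [0.    0.002 0.002] shift [ 2.6 -0.9 53.3] pos [ 466.4 -256.    63.3] q [-0.64 -0.    1.96 -0.    1.18 -1.48] t 10.6 w 8.9 F [ 1.5 -0.3 -0.1]
```

In the tool's units: 53 mm is 2.65, -1 mm is -0.05.

advance:
  moves: "0 0 0 0.1 -0.05 1 5\n0 0 0 0.1 -0.05 1.9 5\n0 0 0 0.1 -0.05 2.45 5\n0 0 0 0.1 -0.05 2.65 5\n0 0 0 0.1 -0.05 2.65 5"
  lines: "1,2"

```text
time: 11.1
position: [463.8, -255.2, 9.5]
```

advance:
  moves: "0 0 0 0 0 0 25\n0 0 0 0 0 0 25\n0 0 0 0 0 0 25"

```text
time: 11.4
position: [464.0, -255.3, 9.7]
tool_rot: [1.13, 2.93, -0.001]
wrist_force: [-0.0, 0.3, -0.7]
gripper_width: 25.0
grip_force: 0.0
```

advance:
  moves: "0 0 0 0 0 -1.5 25\n0 0 0 0 0 -3.5 25\n0 0 0 0 0 -6 25\n0 0 0 0 0 -8.5 25\n0 0 0 0 0 -11 25"
  lines: "1,2"

```text
time: 11.9
position: [463.1, -254.7, 231.3]
```

advance:
  moves: "0 0 0.7 0 0 -2 45\n0 0 0.7 0 0 -2.5 45\n0 0 0.7 0 0 -2.5 45\n0 0 0.7 0 0 -2.5 45\n0 0 0.7 0 0 -2.5 45"
  lines: "1,2"

```text
time: 12.4
position: [463.4, -254.9, 279.5]
```

```bash
python3 go.py 579 -380 270 -42.3
```

```text
rot [0.001 0.    0.868] shift [-139.1   98.4    9.6] pos [ 463.4 -254.9  279.5] q [-0.64 -0.2   1.78 -0.    1.57 -0.77] t 12.4 w 45.5 F [ 0.1  1.3 -0. ]
```

In the tool's units: -139 mm is -6.95, 98 mm is 4.9.

advance:
  moves: "0 0 0.87 -6.95 4.9 0 45\n0 0 0.87 -6.95 4.9 0 45\n0 0 0.87 -6.95 4.9 0 45\n0 0 0.87 -6.95 4.9 0 45\n0 0 0.87 -6.95 4.9 0 45"
  lines: "1,2"

```text
time: 12.9
position: [580.3, -381.4, 277.6]
```

advance:
  moves: "0 0 0.12 0 0 0.5 45\n0 0 0.12 0 0 1.5 45\n0 0 0.12 0 0 2.5 45\n0 0 0.12 0 0 2.5 45"
  lines: "1,2"

```text
time: 13.3
position: [577.7, -378.3, 224.9]
```

```bash
python3 go.py 579 -380 169 -42.3
python3 - <<'E'
from rig import env
from h import *
T=env.snapshot("top");S=env.snapshot("side")
g=cv2.cvtColor(T["image"],cv2.COLOR_RGB2GRAY)
a=[cv2.resize(s["image"][v-60:v+60,u-50:u+50],None,fx=4,fy=4,interpolation=cv2.INTER_CUBIC) for s,u,v in((T,385,235),(S,310,160))]
cv2.imwrite("pics/h5.png",np.hstack(a)[:,:,::-1])
E
```

```text
rot [-0.007  0.     0.003] shift [-0.4  2.5 55.9] pos [ 577.7 -378.3  224.9] q [-0.69  0.21  1.45 -0.    1.49  0.05] t 13.3 w 45.2 F [ 0.8  0.7 -0.7]
```

View pics/h5.png

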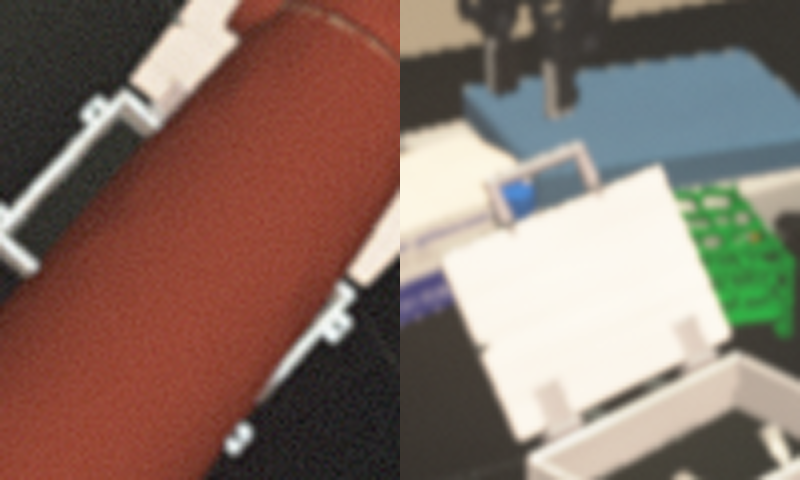

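The fingers stand above the handle, with pads at crop (492,65) and (562,85) and the bar centre at (540,168). They straddle it once lowered. I'll descend and close.

In the tool's units: 54 mm is 2.7, 50 mm is 2.5.

advance:
  moves: "0 0 0 0 0.125 1 45\n0 0 0 0 0.125 1.9 45\n0 0 0 0 0.125 2.5 45\n0 0 0 0 0.125 2.7 45\n0 0 0 0 0.125 2.7 45"

```text
time: 13.9
position: [580.7, -380.8, 174.0]
tool_rot: [-2.87, -1.274, 0.001]
wrist_force: [-1.0, 0.2, 0.6]
gripper_width: 44.7
grip_force: 0.0
```

advance:
  moves: "0 0 0 0 0 0 5\n0 0 0 0 0 0 5\n0 0 0 0 0 0 5\n0 0 0 0 0 0 5\n0 0 0 0 0 0 5"

```text
time: 14.4
position: [577.6, -377.9, 176.3]
tool_rot: [-2.861, -1.27, 0.009]
wrist_force: [-16.1, 12.2, 11.1]
gripper_width: 7.6
grip_force: 58.7
```

```bash
python3 go.py 579 -380 169 -42.3
```

```text
rot [-0.013  0.001  0.003] shift [-0.6  2.5  7.2] pos [ 577.6 -377.9  176.3] q [-0.69  0.25  1.49 -0.    1.42  0.05] t 14.4 w 7.6 F [-16.1  12.2  11.1]
```

advance:
  moves: "0 0 0 0 -0.1 -0.1 5\n0 0 0 0 -0.2 -0.2 5\n0 0 0 0 -0.2 -0.2 5\n0 0 0 0 -0.2 -0.2 5\n0 0 0 0 -0.2 -0.2 5"

```text
time: 14.9
position: [577.1, -377.4, 176.9]
tool_rot: [-2.867, -1.273, 0.003]
wrist_force: [-3.3, 4.0, -9.0]
gripper_width: 7.1
grip_force: 58.5
```

```bash
python3 go.py 508.7 -315.2 205.2 -42.3
```

```text
rot [-0.005 -0.     0.003] shift [  0.3 -92.6 -27.9] pos [ 577.1 -377.4  176.9] q [-0.69  0.24  1.5   0.    1.41  0.05] t 14.9 w 7.1 F [-3.3  4.  -9. ]
```

advance:
  moves: "0 0 0 0 -0.4 -0.175 5\n0 0 0 0 -0.85 -0.425 5\n0 0 0 0 -1.3 -0.625 5\n0 0 0 0 -1.75 -0.825 5\n0 0 0 0 -2.2 -0.975 5"

```text
time: 15.4
position: [545.4, -347.7, 198.8]
tool_rot: [-2.871, -1.275, -0.003]
wrist_force: [2.7, 5.5, -11.4]
gripper_width: 7.5
grip_force: 58.3
```

```bash
python3 go.py 508.7 -315.2 205.2 -42.3
```

```text
rot [ 0.001 -0.002  0.004] shift [ -0.5 -49.   -6.5] pos [ 545.4 -347.7  198.8] q [-0.68  0.12  1.59  0.    1.43  0.05] t 15.4 w 7.5 F [  2.7   5.5 -11.4]
```

advance:
  moves: "0 0 0 0 -0.55 -0.1 5\n0 0 0 0 -1.1 -0.2 5\n0 0 0 0 -1.6 -0.25 5\n0 0 0 0 -2 -0.275 5\n0 0 0 0 -2.25 -0.275 5"

```text
time: 15.9
position: [514.3, -318.5, 207.0]
tool_rot: [2.865, 1.273, 0.011]
wrist_force: [6.7, 3.2, -6.6]
gripper_width: 7.6
grip_force: 58.7
```

advance:
  moves: "0 0 0 0 0 0 5\n0 0 0 0 0 0 5"
  lines: "1,1"

```text
time: 16.1
```

```bash
python3 go.py 508.7 -315.2 205.2 -42.3
```

```text
rot [ 0.007 -0.004  0.004] shift [-1.4 -6.1  2.2] pos [ 514.2 -318.3  207.4] q [-0.68  0.02  1.69  0.    1.43  0.06] t 16.1 w 7.7 F [ 4.8  5.1 -3.2]
```

In the tool's units: -6 mm is -0.3, 1 mm is 0.05.

advance:
  moves: "0 0 0 0.05 -0.15 0 5\n0 0 0 0.05 -0.3 0.05 5\n0 0 0 0.05 -0.3 0.05 5\n0 0 0 0.05 -0.3 0.05 5\n0 0 0 0.05 -0.3 0.05 5"

```text
time: 16.6
position: [510.5, -314.8, 207.5]
tool_rot: [2.864, 1.272, 0.009]
wrist_force: [4.8, 4.4, 2.2]
gripper_width: 7.4
grip_force: 59.2
```

```bash
python3 go.py 508.7 -315.2 205.2 -42.3
python3 - <<'E'
from rig import env
from h import *
T=env.snapshot("top");S=env.snapshot("side")
for s,n in((T,"t"),(S,"s")): pickle.dump(s,open(n+"6.pkl","wb"))
a=[cv2.resize(s["image"][v-60:v+60,u-50:u+50],None,fx=4,fy=4,interpolation=cv2.INTER_CUBIC) for s,u,v in((T,380,235),(S,325,175))]
cv2.imwrite("pics/f6.png",np.hstack(a)[:,:,::-1])
print(*tube(T,211,263))
E
```

```text
rot [ 0.009 -0.002  0.003] shift [-1.5 -1.1  2.3] pos [ 510.5 -314.8  207.5] q [-0.68  0.    1.7   0.    1.43  0.06] t 16.6 w 7.4 F [4.8 4.4 2.2]
[414.08336662 168.62258536] 133.3185219465611 [ 3.81522407 11.28727135] -18.681285462802233 21.952274835728534
```

View pics/f6.png

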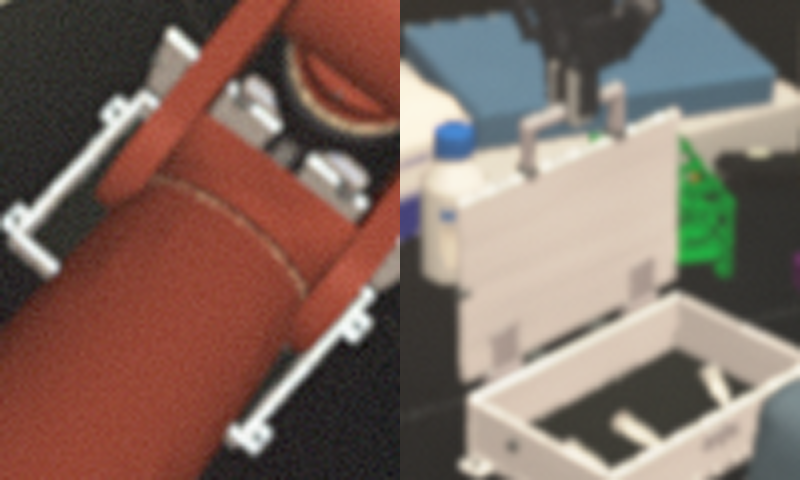

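The lid stands upright, held at the handle bar around side crop (575,100). Three tubes lie in the box at (715,385), (635,430) and (580,450), and the bottle is in place. I'll check the angle numerically from the lid's top corner.

```bash
python3 - <<'E'
from h import *
T=pickle.load(open("t6.pkl","rb"));S=pickle.load(open("s6.pkl","rb"))
ft=lambda p:np.array(p)/4+(330-.4,175-.4); fs=lambda p:np.array(p)/4+(275-.4,115-.4)
x=np.array([.74,-.673]);y=np.array([.673,.74]);h=np.array([462.5,-269.2])+65*x
for n,p in(("top",cast(T,ft((170,33)),184)),("top2",cast(T,ft((197,55)),184)),("sideL",cast(S,fs((460,207)),184)),("sideR",cast(S,fs((677,110)),184)),("bar tri-side",cast(S,fs((572,105)),215)),
 ("hingeL low",cast(S,fs((462,380)),56)),("hingeR low",cast(S,fs((677,287)),56))):
    d=p[:2]-h; print(n,"bx",(d@x).round(1),"by",(d@y).round(1))
E
python3 go.py 509.4 -315.8 205.2 -42.3
```

```text
top bx 4.7 by 97.3
top2 bx 5.1 by 76.7
sideL bx -176.7 by -69.9
sideR bx -192.8 by -287.5
bar tri-side bx -175.7 by -184.1
hingeL low bx -181.3 by -83.1
hingeR low bx -212.7 by -288.8
rot [ 0.009 -0.002  0.003] shift [-1.5 -0.2  2.3] pos [ 510.5 -314.8  207.5] q [-0.68  0.    1.7   0.    1.43  0.06] t 16.7 w 7.4 F [4.  3.5 2.1]
```

```bash
python3 - <<'E'
from h import *
T=pickle.load(open("t6.pkl","rb"));S=pickle.load(open("s6.pkl","rb"))
ft=lambda p:np.array(p)/4+(330-.4,175-.4); fs=lambda p:(np.array(p)-(400,0))/4+(275-.4,115-.4)
x=np.array([.74,-.673]);y=np.array([.673,.74]);c=np.array([462.5,-269.2]);h=c+65*x
for n,p in(("TL",tri(T,ft((168,30)),S,fs((460,203)))),("sideL",cast(S,fs((460,205)),184)),("sideR",cast(S,fs((677,110)),184)),
 ("lowL",cast(S,fs((462,380)),56)),("lowR",cast(S,fs((677,287)),56)),("rimBL",cast(S,fs((470,398)),45)),("rimBR",cast(S,fs((680,293)),45)),("t rim BL",cast(T,ft((155,98)),45))):
    d=p[:2]-h; print(n,"bx",(d@x).round(1),"by",(d@y).round(1),p.round(1))
E
```

```text
TL bx 4.0 by 98.3 [ 579.7 -242.9  183. ]
sideL bx -1.4 by 101.0 [ 577.5 -237.3  184. ]
sideR bx -3.0 by -96.7 [ 443.3 -382.5  184. ]
lowL bx 3.4 by 98.6 [ 579.5 -242.3   56. ]
lowR bx -13.5 by -91.5 [ 439.1 -371.5   56. ]
rimBL bx -3.2 by 98.1 [ 574.3 -238.2   45. ]
rimBR bx -7.8 by -101.6 [ 436.5 -382.9   45. ]
t rim BL bx 1.4 by 89.5 [ 571.8 -247.7   45. ]
```

In the tool's units: -1 mm is -0.05, 1 mm is 0.05.

advance:
  moves: "0 0 0 0.05 -0.05 0.025 5\n0 0 0 0.05 -0.05 0.025 5\n0 0 0 0.05 -0.05 0.025 5\n0 0 0 0.05 -0.05 0.025 5"

```text
time: 17.1
position: [510.2, -314.4, 207.4]
tool_rot: [2.863, 1.271, 0.006]
wrist_force: [3.0, 1.0, 5.7]
gripper_width: 7.3
grip_force: 59.6
```

```bash
python3 go.py 508.7 -315.2 205.2 -42.3
```

```text
rot [ 0.01  -0.     0.003] shift [-1.6 -0.6  2.2] pos [ 510.2 -314.4  207.4] q [-0.68  0.    1.71 -0.    1.43  0.06] t 17.1 w 7.3 F [3.  1.  5.7]
```

```bash
python3 -c "
from rig import env
print(env.job_done())"
```

```text
the job is handed in; nothing more can be done
None
```

Job handed in at 17.1 s: the box holds three tubes, the fourth is still where it lay on the bench, and the lid is gripped upright at its balance point, to within about 0.5° by arm position and 1–2° by camera.

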